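Unload the twine winder and hold its spindle brake on

TASK

Slide the full bobbin of net twine up off the winder's spindle and set it down, not dropped, standing upright in the wooden tray. Then push the winder's spring-return brake lever down with the fingers, past its first and second clicks to the third (spindle locked), and keep holding it there: finish still pressing it, so that I can tighten the drive plate's screws. Leave the other things on the shelf where they are.

Things in the scene. Friction and masses are not known exactly. Their poses are not given: they have to be found in the camera images.
- winder: Twine winder fixed to the shelf: grey housing, 170 mm along its x, 120 along y, top 65 mm up. Origin on the shelf in the middle of the footprint, lever included; housing centre at y +45 mm. z up. A thin twine-guide post, 121 mm high, stands at x -68, y +85 mm. The brake lever is on the -y side. From start to start it turns by up to 0.3 rad, and it and the tray change sides
- spindle_top (a point): tip of the winder's upright steel spindle, on its axis (winder x +35, y +45 mm), 137 mm above the shelf. 14 mm in diameter with a blunt cone tip, it stands 54 mm tall on the drive plate (62 mm across, on a dark 72 mm brake drum), whose top is 83 mm above the shelf
- bobbin_mid (a point): centre (half-way up, on the axis) of the full bobbin, a dark wooden spool wound flush with off-white twine: a plain cylinder 52 mm in diameter, 46 mm tall, 19 mm through bore, 80 to 150 g. At the start it stands on the drive plate round the spindle with 2.5 mm of play, the spindle's tip 8 mm above its top. z is its axis, up
- tray: open low tray of light wood, fixed to the shelf, 180 x 180 mm outside, walls 6 mm thick and 28 mm high, floor 6 mm thick and empty. Origin under its centre on the shelf
- brake (a joint): brake lever angle, rad: 0 = off, raised, where its spring returns it from anywhere when let go; grows as it is pressed down. Clicks at about 0.24 (first), 0.48 (second), 0.72 (third, spindle locked); hard stop at 0.80. At the pad about 4 N starts it, 9 N takes it over the last click, 7 to 8 N keeps it in the third; 10 to 20 N presses it on against the stop, which still is the third
- brake_pivot (a point): the brake lever's pivot, 58 mm above the shelf; its axis lies along the winder's x. From it the lever reaches out along the winder's -y; at rest it is raised 0.46 rad (26 degrees) above level, and in the third click it is 0.26 rad (15 degrees) below level
- brake_pad (a point): black finger pad at the end of the brake lever, 36 mm along x (the pivot axis), 40 mm along y (the lever), 10 mm thick. This point is the middle of its top face, 95 mm out from the pivot along the lever and 6 mm above the lever's centre line; z out of the top face. It is 106 mm above the shelf at rest and 39 mm in the third click
- striker: orange marbled carrom striker, 41 mm disc 10 mm thick, a bystander; origin under its centre
- pocket_ring: brass pocket ring, 50 mm across and 7 mm high, a bystander; origin at the centre of its underside
- sandal_box: squat round sandalwood box with a lid, 78 mm across and 60 mm high with its knob, a bystander; origin under its centre
- coin_stacker: turned beech coin stacker, 60 mm foot, 90 mm high, a bystander; origin under its centre
Mind the look-alikes: they are no part of the job. Of the things that look like the part that bears bobbin_mid, the middle-sized one is meant.

How it is judged (in metres and radians):
On the way, in this order (a step that is already met when the one before it is completed fails the run):
1. the bobbin is lifted in the fingers clear over the spindle's tip (z of bobbin_mid in the frame of spindle_top above 0.024 m and contact force between the fingers and bobbin above 0.3 N), for 0.05 s.
2. the bobbin stands upright on the tray's floor, let go (x of bobbin_mid in the frame of tray between -0.064 and 0.064 m and y of bobbin_mid in the frame of tray between -0.064 and 0.064 m and z of bobbin_mid in the frame of tray between 0.025 and 0.034 m and angle between bobbin_mid's own z axis and vertical below 0.12 rad and linear speed of bobbin below 0.03 m/s and contact force between the fingers and bobbin below 0.05 N), for 0.2 s.
3. the brake lever is pressed to its third click and held there by the fingers (value of joint brake above 0.65 rad and velocity of joint brake between -0.1 and 0.1 rad/s and contact force between the fingers and brake above 3 N), for 0.3 s.
At the end, for the whole second after the job is handed in: The bobbin stands on the tray's floor inside its walls, upright within 0.12 rad, still and not touched by the fingers; the brake lever is in its third click (0.65 rad or more) and still, the fingers pressing its pad with at least 3 N (all of step 2 and all of step 3); the arm keeps its last pose, push and grip.
It fails at once if the bobbin was dropped: in free fall more than 20 mm above the tray's floor (contact force between bobbin and anything else below 0.01 N and horizontal distance between bobbin_mid and spindle_top above 0.04 m and height (world z) of bobbin_mid above 0.049 m).
It fails at once if a bystander was moved by more than 20 mm (distance of any of striker, pocket_ring, sandal_box, coin_stacker from where it was at the start of the episode above 0.02 m).
It also fails if it takes over 45 s, if anything falls off the work surface, if the arm or the gripper's body presses on something with over 40 N, if the wrist force passes 120 N, or if a joint passes its speed limit or range.

ROBOT

A 6-joint arm with a two-finger parallel gripper is mounted at the origin on the work surface. World frame = base frame: x ahead of the robot, y to its left, z up, the work surface at z = 0. Lengths are in mm, angles in rad, forces in N, time in s.
With the tool pointing down it reaches from about 275 to 750 mm from the base axis. Payload 10.2 kg.
Tool frame: the origin (TCP) lies at the very end of the fingers, on their centre line; the grasp point (between the pads) lies 19 mm behind it; z points along the fingers, y is the line along which they close (so a half turn about z gives the same grasp; the last joint's range is limited). The gripper opens to 85 mm and grips with 20 to 120 N. Pads are 22 mm wide; open, the fingers measure 114 mm over their backs; the gripper's body (76 mm by 85 mm) begins 54 mm behind the grasp point. The pads swing forward as they close: fully open they stand 13 mm farther back than shut.
Start: joints at [1.009, 0.313, 1.498, -0, 1.331, -0.223], TCP at [174.5, 495.158, 231.294] pointing down, gripper open.
Joint ranges: [-2.94, 2.94], [-0.97, 2.17], [0.19, 2.56], [-1.23, 4.37], [0.02, 3.11], [-2.88, 2.88]. Speed limits (rad/s): [2.39, 2.39, 3.01, 3.14, 3.14, 3.14].

INTERFACE

Orientations are given as a unit quaternion [w, x, y, z].
In Python, from rig import ctrl, optics gives the robot as it stands. The module is installed in compiled form; this text tells all that it offers.
- The arm moves only by the shell command python3 -m handwheel 'ROWS' [FORCE]. ROWS is JSON, a list that holds one entry, the list of rows, each a list of 5 numbers: the gripper command: -1 is fully open, 1 is shut, values between are in proportion, then the shift along the world's x, y, z in units of 50 mm (1.0 is 50 mm), then the turn about the world's z in units of 8 degrees (1.0 is 8 degrees). In form: [[[gripper, tx, ty, tz, twist], ...]]. A call has 1 to 10 rows; each row shifts and turns the commanded pose from where the row before left it; what a row does not reach is not made up. A row lasts 1/10 s, in which the tool goes at most 50 mm and 8.59 degrees, less where a joint would pass 70% of its speed; a pose out of reach is approached as far as the arm can. A call is refused whole if a number of a shift passes 1 or a number of a turn 1, either way. A call with a gripper value outside its range is refused whole. The fingers move at their own pace and stop on an object; FORCE is the grip in N (left out, the last holds). Time passes only in rows, so rows that do not move let the fingers close. It gives the time, the measured TCP pose, the force, the opening and the grip force at its end, in the units of the state.
- ctrl.sense(): the state, without advancing time (a new reading comes with each control period).
- optics.capture(name): name is "side" or "top" or "wrist"; returns a dict with "img" (384x512x3 uint8, blue, green, red), "K" (3x3 intrinsics, pixels), "R" (3x3) and "t" (3): a world point X has camera coordinates R X + t. Camera axes: x right, y down, z forward; pixel columns grow to the right and rows downward; lengths in mm; the calibration is good to about 2 mm. A picture is of the moment at which its call begins. There is no depth.
- ctrl.finish_job(): hands the job in; it is judged then, once.
The state is a dict: "time_s": time; "joints": joint angles; "dq": joint speeds; "tau": joint torques, N m; "eef_pos": TCP position; "ee_rot": TCP orientation; "force": force on the tool from outside, world axes, zero at the start; "wrist_torque": the same for the moment, N m; "grip_width": opening from 0.0 (shut) to 1.0 (fully open); "grip_force": force on a finger pad.
Only numpy, scipy, OpenCV 4.12 (cv2) and the standard library are available. Lean on these libraries where they do the work, as an engineer would, in place of code of your own. Each camera call takes 0.05 s, during which the arm holds its last target. There are 200 camera calls.

## Working session

There is one attempt and no reset: what is moved stays moved. The work goes in short steps, Python scripts to look and compute and a shell command to move; the robot and the scene stay as the last step left them, time stands still between calls to the robot, and variables do not carry over. Pictures are saved under pics/ and viewed, at most 10 in all, crops included, and the job is handed in when it is done.

```bash
mkdir -p pics; python3 - <<'E'
from rig import ctrl, optics
import cv2, numpy as np, pickle
d={}
for n in("top","side","wrist"):
    c=optics.capture(n); d[n]=c; cv2.imwrite(f"pics/{n}0.png",c["img"])
    R=np.array(c["R"]);t=np.array(c["t"]);print(n,(-R.T@t).round(),R[2].round(2),np.array(c["K"])[0,0])
pickle.dump(d,open("d0.pkl","wb"))
cv2.imwrite("pics/ts0.png",cv2.resize(np.hstack([d["top"]["img"],d["side"]["img"]]),(800,300)))
print(ctrl.sense())
E
```

```text
top [397. -36. 968.] [ 0.19  0.02 -0.98] 352.19271159567097
side [ 310. -557.  611.] [ 0.34  0.68 -0.65] 402.78908726445485
wrist [106. 519. 374.] [ 0.26 -0.09 -0.96] 316.69832276733354
{'time_s': 0.15, 'joints': array([ 1.00863368e+00,  3.13333483e-01,  1.49823572e+00, -3.62500549e-05,
        1.33097080e+00, -2.23430159e-01]), 'dq': array([-0.00138711, -0.00221852, -0.00157582, -0.00120795, -0.00014383,
        0.00080063]), 'tau': array([ 2.17462082e-03, -4.12374508e+01, -2.59798783e+01, -5.21629852e-05,
        3.19664679e-03, -2.22401621e-05]), 'eef_pos': array([174.39057522, 495.00016319, 230.87049384]), 'ee_rot': array([-1.65045139e-04,  1.68553426e-01,  9.85692405e-01, -4.44335838e-04]), 'force': array([ 0.06243907, -0.65319184,  0.24504313]), 'wrist_torque': array([ 0.01441529, -0.06096242, -0.01061034]), 'grip_force': 0.0, 'grip_width': 1.0044947846493644}
```

View pics/top0.png

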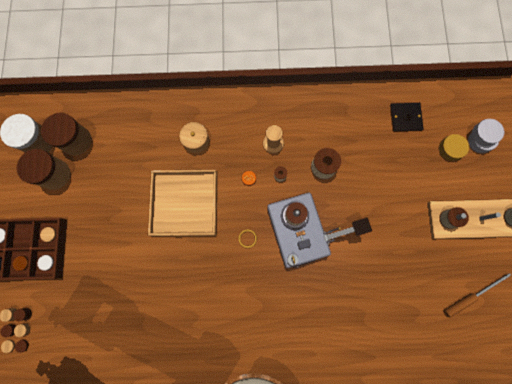

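View pics/side0.png

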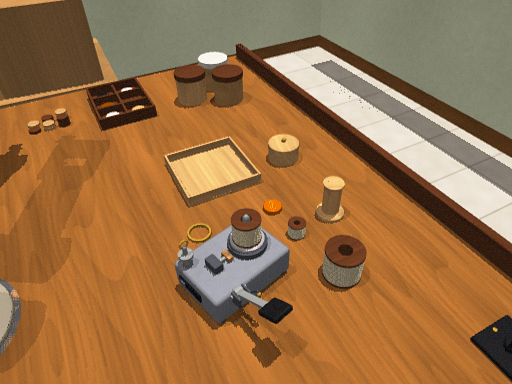

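The top view shows the tray at (183,203) and the winder at (298,230), with its lever pad at (361,227). Three things look like the bobbin: the spool on the spindle at (295,214), a large one at (326,163) and a small one at (280,173). A knob-like item also sits at (455,217). The one on the spindle is the middle-sized one, so I choose it and will check it in a close crop.

```bash
cat > h.py <<'E'
import numpy as np, cv2, pickle
def ray(c,p,z):
    K,R,t=[np.array(c[k],float) for k in("K","R","t")]
    o=-R.T@t; d=R.T@np.linalg.solve(K,[p[0],p[1],1.]); return o+d*(z-o[2])/d[2]
def proj(c,X):
    K,R,t=[np.array(c[k],float) for k in("K","R","t")]
    q=K@(R@np.array(X,float)+t); return q[:2]/q[2]
def tri(c1,p1,c2,p2):
    P=[np.array(c["K"],float)@np.hstack([c["R"],np.reshape(c["t"],(3,1))]) for c in(c1,c2)]
    X=cv2.triangulatePoints(P[0],P[1],np.array(p1,float).reshape(2,1),np.array(p2,float).reshape(2,1)).ravel(); return X[:3]/X[3]
def blobs(m,off=(0,0),amin=30):
    cs,_=cv2.findContours(m.astype(np.uint8),cv2.RETR_EXTERNAL,cv2.CHAIN_APPROX_NONE,offset=off)
    return sorted([c for c in cs if cv2.contourArea(c)>amin],key=cv2.contourArea,reverse=True)
E
python3 - <<'E'
from h import *
d=pickle.load(open("d0.pkl","rb")); T,S=d["top"],d["side"]
a=cv2.resize(T["img"][140:280,225:385],(640,560),interpolation=cv2.INTER_CUBIC)
cv2.imwrite("pics/crt.png",a)
a=cv2.resize(S["img"][200:330,170:300],(600,600),interpolation=cv2.INTER_CUBIC)
cv2.imwrite("pics/crs.png",a)
# black pad
for n,c,(x0,y0,x1,y1) in(("t",T,(345,210,385,245)),("s",S,(250,290,300,330))):
    m=c["img"][y0:y1,x0:x1].max(2)<40
    for b in blobs(m,(x0,y0))[:2]: print(n,"pad",cv2.contourArea(b),cv2.minAreaRect(b))
# housing: grey-blue
x0,y0,x1,y1=255,180,345,280
im=T["img"][y0:y1,x0:x1].astype(int); m=(im[...,0]-im[...,2]>5)&(im[...,0]>70)
for b in blobs(m,(x0,y0))[:2]:
    r=cv2.minAreaRect(b);print("house",cv2.contourArea(b),r,[ray(T,p,65).round(1) for p in cv2.boxPoints(r)])
x0,y0,x1,y1=140,160,225,245
im=T["img"][y0:y1,x0:x1].astype(int); print(im[43,43],im[15,15]); m=(im[...,1]>130)
for b in blobs(m,(x0,y0))[:2]:
    r=cv2.minAreaRect(b);print("tray",cv2.contourArea(b),r,[ray(T,p,28).round(1) for p in cv2.boxPoints(r)])
E
```

```text
s pad 462.5 ((274.8760986328125, 309.8584289550781), (21.072147369384766, 29.35049057006836), 48.8140754699707)
house 2673.0 ((298.4378662109375, 229.6729736328125), (65.360595703125, 45.87739944458008), 72.89727020263672) [array([541.6, -49. ,  65. ]), array([ 574.1, -164.2,   65. ]), array([ 412.8, -203.8,   65. ]), array([382.1, -92.4,  65. ])]
[111 181 228] [34 62 92]
tray 3604.0 ((181.5, 202.0), (64.0, 67.0), 90.0) [array([655. , 277.3,  28. ]), array([649.6,  90.8,  28. ]), array([473.4,  91. ,  28. ]), array([477.9, 270.9,  28. ])]
```

View pics/crt.png

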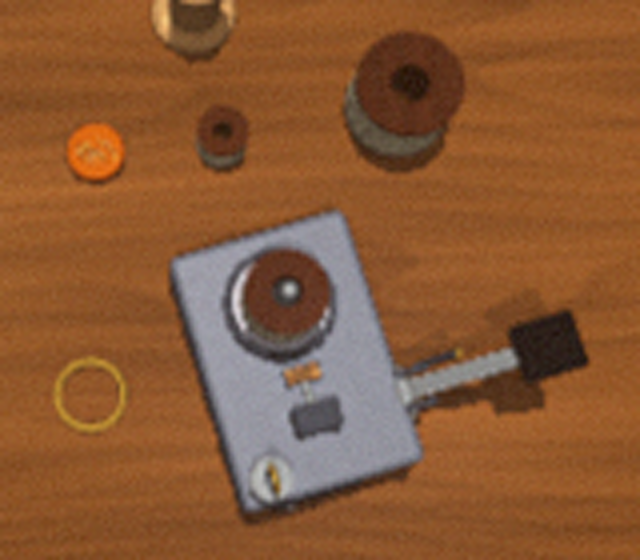

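View pics/crs.png

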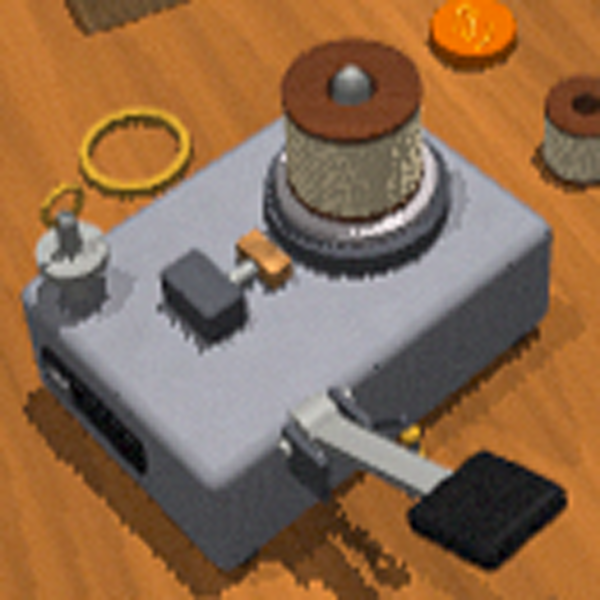

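The crops confirm it. The middle-sized spool is on the steel spindle, with the tip at top pixel (297,212.5) and side pixel (245.8,214.7). The pad's top face is centred at top pixel (362,226) and side pixel (276,308).

```bash
python3 - <<'E'
from h import *
d=pickle.load(open("d0.pkl","rb")); T,S=d["top"],d["side"]
t=lambda p:(225+p[0]/4-.4,140+p[1]/4-.4)
s=lambda p:(170+p[0]*130/600-.4,200+p[1]*130/600-.4)
print("tip ray",ray(T,t((288,288)),137),ray(S,s((350,66)),137),tri(T,t((288,288)),S,s((350,66))))
print("bobtop",ray(T,t((286,293)),129),ray(S,s((351,92)),129))
print("pad",ray(T,t((548,345)),106),ray(S,s((490,500)),106),tri(T,t((548,345)),S,s((490,500))))
C=[ray(T,t(p),65) for p in((172,262),(340,212),(422,455),(247,512))]
print(np.round(C,1)); 
for a,b in((3,0),(2,1),(0,1),(3,2)): v=C[b]-C[a]; print(np.linalg.norm(v[:2]).round(1),np.arctan2(v[1],v[0]))
for c,(x0,y0,x1,y1) in((T,(275,190,315,232)),(S,(225,205,270,235))):
    im=c["img"][y0:y1,x0:x1].astype(int); m=(im[...,2]-im[...,0]>30)&(im[...,2]<150)
    for b in blobs(m,(x0,y0))[:1]: e=cv2.fitEllipse(cv2.convexHull(b)); print("bob",e,ray(c,e[0],129))
# tray by side
x0,y0,x1,y1=160,130,265,205
im=S["img"][y0:y1,x0:x1].astype(int); m=(im[...,1]>85)
for b in blobs(m,(x0,y0))[:1]:
    q=cv2.approxPolyDP(cv2.convexHull(b),6,True)[:,0]; print(q.tolist(),[ray(S,p,28).round() for p in q])
# winder frame prediction given yaw
E
```

```text
tip ray [ 512.77495882 -117.89014364  137.        ] [ 513.0489468  -117.20048738  137.        ] [ 512.72112266 -117.83435563  137.6880575 ]
bobtop [ 510.90548548 -117.35151697  129.        ] [ 510.71962133 -122.01348776  129.        ]
pad [ 478.07114173 -276.97607084  106.        ] [ 478.33161883 -279.87708499  106.        ] [ 478.93582124 -278.05420925  102.83288601]
[[ 541.7  -50.8   65. ]
 [ 571.8 -161.    65. ]
 [ 414.8 -204.2   65. ]
 [ 382.2  -93.    65. ]]
165.0 0.2585306459146018
162.8 0.26840436310811816
114.2 -1.3047762069611204
115.9 -1.2857640311908192
bob ((296.06982421875, 212.9723663330078), (21.01820945739746, 21.922739028930664), 18.454153060913086) [ 510.61235056 -117.26612691  129.        ]
bob ((245.85458374023438, 222.6237030029297), (29.696626663208008, 33.87744140625), 89.84003448486328) [ 507.76310414 -128.63789837  129.        ]
[[264, 130], [264, 204], [160, 204], [160, 130]] [array([746., 244.,  28.]), array([608.,  -8.,  28.]), array([413.,  99.,  28.]), array([503., 382.,  28.])]
```

The tip measures about (512.8,-117.6); its triangulated height of 137.7 agrees with the given 137. The winder's yaw is about 0.268, and the housing centre plus offset predicts (511.4,-118), which is consistent. The pad at rest is near (478,-278). I'll move above the bobbin now.

```bash
python3 -m handwheel '[[[-1,0.34,-0.61,0,0],[-1,0.34,-0.61,0,0],[-1,0.34,-0.61,0,0],[-1,0.34,-0.61,0,0],[-1,0.34,-0.61,0,0],[-1,0.34,-0.61,0,0],[-1,0.34,-0.61,0,0],[-1,0.34,-0.61,0,0],[-1,0.34,-0.61,0,0],[-1,0.34,-0.61,0,0]]]' 40
python3 -m handwheel '[[[-1,0.34,-0.61,0,0],[-1,0.34,-0.61,0,0],[-1,0.34,-0.61,0,0],[-1,0.34,-0.61,0,0],[-1,0.34,-0.61,0,0],[-1,0.34,-0.61,0,0],[-1,0.34,-0.61,0,0],[-1,0.34,-0.61,0,0],[-1,0.3,-0.61,0,0],[-1,0,0,0,0]]]'
python3 - <<'E'
from h import *
from rig import ctrl,optics
s=ctrl.sense();print(s["time_s"],s["eef_pos"],s["ee_rot"],s["joints"].round(2))
c=optics.capture("wrist"); cv2.imwrite("pics/w1.png",c["img"])
# dark spot: spindle tip predicted
print(proj(c,[512.7,-117.7,137]),proj(c,[512.7,-117.7,129]))
E
```

```text
time_s: 1.15
eef_pos: [344.9, 188.8, 231.3]
ee_rot: [0.0, 0.169, 0.986, 0.0]
force: [0.9, 1.1, 0.3]
grip_width: 1.0
grip_force: 0.0
time_s: 2.15
eef_pos: [496.4, -87.3, 230.6]
ee_rot: [-0.0, 0.17, 0.985, -0.0]
force: [-0.0, 0.0, 0.6]
grip_width: 1.0
grip_force: 0.0
2.15 [496.38549235 -87.3040442  230.57987306] [-2.83957863e-04  1.70150440e-01  9.85418034e-01 -2.11480617e-04] [-0.41  0.27  1.56 -0.    1.31 -1.64]
[228.41710689 224.627262  ] [229.24671033 220.92735991]
```

View pics/w1.png

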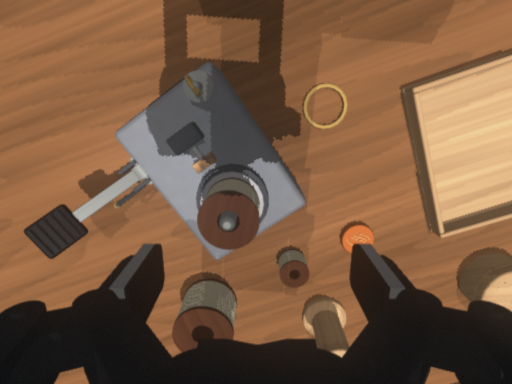

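The wrist view has the spindle tip at (229,222) against a predicted (228,224), so the position holds. I'll line up and descend.

```bash
python3 -m handwheel '[[[-1,0.17,-0.3,0,0],[-1,0.16,-0.31,0,0],[-1,0,0,-0.5,0],[-1,0,0,-0.5,0],[-1,0,0,-0.5,0],[-1,0,0,-0.5,0],[-1,0,0,-0.4,0],[-1,0,0,-0.36,0],[-1,0,0,0,0],[-1,0,0,0,0]]]'
python3 -m handwheel '[[[-0.3,0,0,0,0],[0,0,0,0,0],[0.2,0,0,0,0],[0.5,0,0,0,0],[1,0,0,0,0],[1,0,0,0,0],[1,0,0,0,0],[1,0,0,0,0]]]' 40
```

```text
time_s: 3.2
eef_pos: [512.0, -114.3, 93.9]
ee_rot: [0.0, 0.168, 0.986, 0.0]
force: [-0.6, -0.3, 0.6]
grip_width: 1.0
grip_force: 0.0
time_s: 4.0
eef_pos: [512.1, -116.2, 94.8]
ee_rot: [0.001, 0.169, 0.986, -0.001]
force: [-5.5, -4.4, 8.5]
grip_width: 0.601
grip_force: 41.3
```

```bash
python3 -m handwheel '[[[1,0,0,0.2,0],[1,0,0,0.2,0],[1,0,0,0.2,0],[1,0,0,0.3,0],[1,0,0,0.3,0],[1,0,0,0.3,0],[1,0,0,0.3,0],[1,0,0,0.3,0],[1,0,0,0,0],[1,0,0,0,0]]]'
python3 - <<'E'
from h import *
from rig import ctrl,optics
s=ctrl.sense();print(s["eef_pos"],s["grip_width"],s["force"])
c=optics.capture("side"); d=optics.capture("top"); cv2.imwrite("pics/s2.png",np.hstack([cv2.resize(c["img"][110:350,150:350],(400,480)),cv2.resize(d["img"][100:300,200:400],(400,480))]))
# tray corners from top, yellow floor/rim
D=pickle.load(open("d0.pkl","rb"))["top"]
x0,y0,x1,y1=140,160,225,245
m=D["img"][y0:y1,x0:x1,1]>95
b=blobs(m,(x0,y0))[0]; q=cv2.approxPolyDP(cv2.convexHull(b),4,True)[:,0]
print(q.tolist(),[ray(D,p,28).round().tolist() for p in q])
E
```

```text
time_s: 5.0
eef_pos: [511.8, -114.8, 198.0]
ee_rot: [-0.0, 0.169, 0.986, 0.0]
force: [0.0, 0.5, -1.3]
grip_width: 0.601
grip_force: 43.8
[ 511.84448863 -114.75939919  198.00862765] 0.6006167096303867 [ 0.01401023  0.47617812 -1.27252577]
[[215, 170], [214, 234], [148, 235], [145, 207], [151, 170]] [[650.0, 91.0, 28.0], [474.0, 94.0, 28.0], [475.0, 271.0, 28.0], [551.0, 282.0, 28.0], [655.0, 269.0, 28.0]]
```

View pics/s2.png

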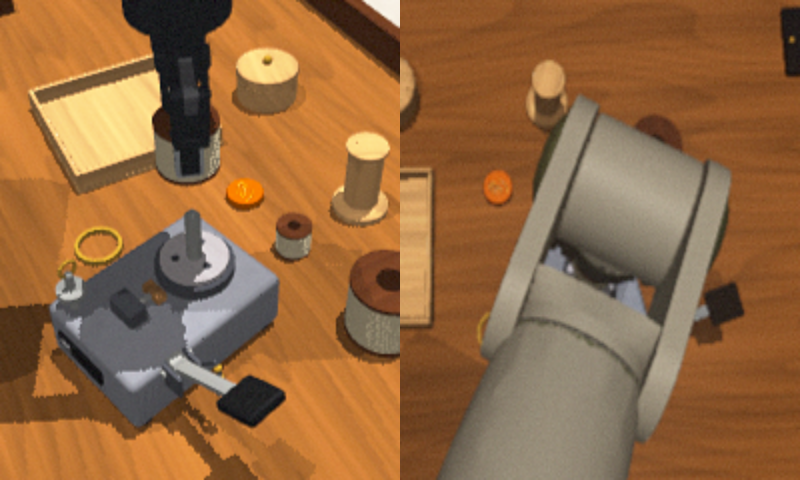

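The view shows the bobbin held clear above the spindle, which is bare. The tray centre is at about (563,181), so I'll carry it there.

```bash
python3 -m handwheel '[[[1,0.05,0.3,0,0],[1,0.1,0.5,0,0],[1,0.1,0.6,0,0],[1,0.1,0.6,0,0],[1,0.1,0.6,0,0],[1,0.1,0.6,0,0],[1,0.1,0.6,0,0],[1,0.1,0.6,0,0],[1,0.1,0.6,0,0],[1,0.1,0.5,0,0]]]'
python3 -m handwheel '[[[1,0.07,0.42,0,0],[1,0,0,-0.3,0],[1,0,0,-0.5,0],[1,0,0,-0.5,0],[1,0,0,-0.5,0],[1,0,0,-0.4,0],[1,0,0,-0.4,0],[1,0,0,-0.2,0],[1,0,0,0,0],[1,0,0,0,0]]]'
python3 - <<'E'
from h import *
from rig import optics
c=optics.capture("side"); cv2.imwrite("pics/s3.png",cv2.resize(c["img"][60:260,130:330],(600,600)))
E
```

```text
time_s: 6.1
eef_pos: [559.0, 162.8, 197.7]
ee_rot: [-0.001, 0.168, 0.986, 0.0]
force: [-0.1, 0.2, -1.1]
grip_width: 0.597
grip_force: 43.8
time_s: 7.1
eef_pos: [563.2, 181.5, 58.9]
ee_rot: [0.0, 0.168, 0.986, 0.0]
force: [0.2, 1.1, -1.0]
grip_width: 0.603
grip_force: 43.8
```

View pics/s3.png

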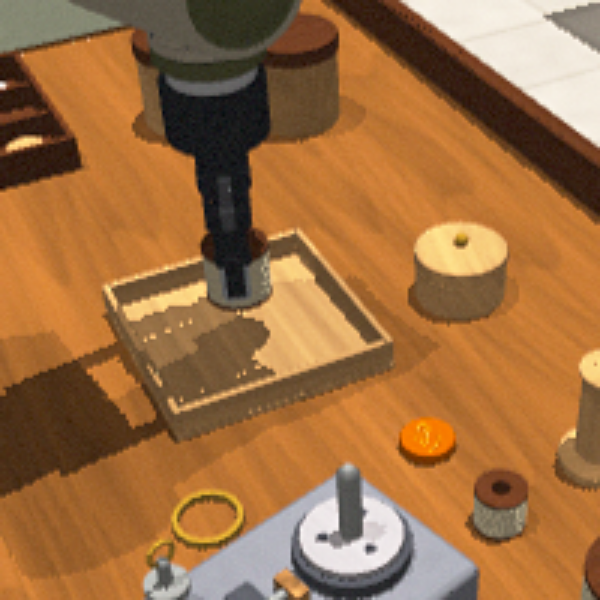

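The bobbin hangs upright over the middle of the tray, at (237,275) in the crop. I'll lower it and watch the force.

```bash
python3 -m handwheel '[[[1,0,0,-0.3,0],[1,0,0,-0.2,0],[1,0,0,-0.16,0],[1,0,0,-0.06,0],[1,0,0,-0.04,0],[1,0,0,0,0],[1,0,0,0,0]]]'
python3 -m handwheel '[[[1,0,0,-0.04,0],[1,0,0,0,0]]]'
python3 -m handwheel '[[[1,0,0,-0.04,0],[1,0,0,0,0]]]'
```

```text
time_s: 7.85
eef_pos: [563.2, 181.2, 20.6]
ee_rot: [0.0, 0.169, 0.986, 0.0]
force: [-0.5, 0.2, -1.5]
grip_width: 0.599
grip_force: 43.8
time_s: 8.05
eef_pos: [562.9, 181.1, 18.2]
ee_rot: [-0.0, 0.169, 0.986, -0.0]
force: [-0.2, 0.6, -0.8]
grip_width: 0.595
grip_force: 43.8
time_s: 8.25
eef_pos: [563.2, 181.2, 17.9]
ee_rot: [0.0, 0.168, 0.986, -0.0]
force: [-6.5, -0.4, 13.7]
grip_width: 0.599
grip_force: 44.9
```

It touched down at TCP z 17.9, where 17.5 was predicted. I'll ease off, release and retreat.

```bash
python3 -m handwheel '[[[1,0,0,0.02,0],[0.1,0,0,0,0],[0,0,0,0,0],[-0.2,0,0,0,0],[-0.4,0,0,0,0],[-0.7,0,0,0,0],[-1,0,0,0,0],[-1,0,0,0,0],[-1,0,0,0,0],[-1,0,0,0,0]]]' 20
python3 -m handwheel '[[[-1,0,0,0.2,0],[-1,0,0,0.4,0],[-1,0,0,0.6,0],[-1,0,0,0.6,0],[-1,0,0,0.6,0],[-1,0,0,0.6,0],[-1,0,0,0.2,0],[-1,0,0,0,0]]]'
python3 - <<'E'
from h import *
from rig import optics
c=optics.capture("side"); w=optics.capture("wrist"); cv2.imwrite("pics/s4.png",np.hstack([cv2.resize(c["img"][80:280,150:350],(400,400)),cv2.resize(w["img"],(400,300)).repeat(1,0) if 0 else cv2.copyMakeBorder(cv2.resize(w["img"],(400,300)),0,100,0,0,0)]))
print(proj(w,[563,181,52]))
E
```

```text
time_s: 9.25
eef_pos: [563.0, 181.2, 17.3]
ee_rot: [-0.0, 0.169, 0.986, 0.0]
force: [0.2, -0.3, 0.7]
grip_width: 0.998
grip_force: 0.0
time_s: 10.05
eef_pos: [563.4, 181.2, 178.7]
ee_rot: [0.001, 0.169, 0.986, 0.0]
force: [-0.2, -0.3, -0.1]
grip_width: 0.996
grip_force: 0.0
[257.05213218 184.0214527 ]
```

View pics/s4.png

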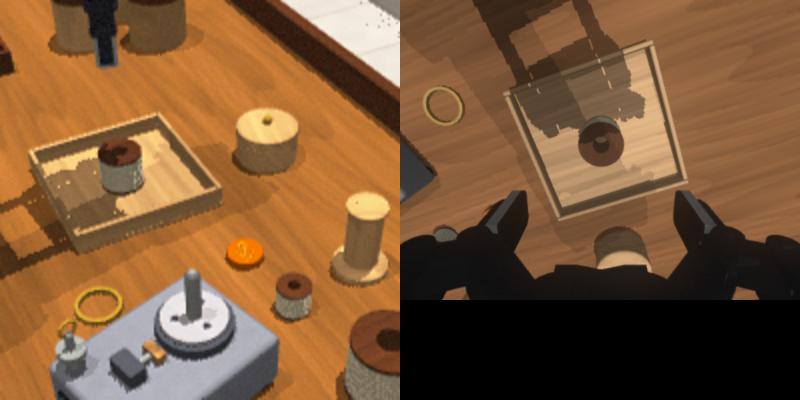

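The bobbin stands upright and released in mid-tray (wrist view (600,145)), and the bystanders haven't moved. Next I'll shut the fingers and move above the pad.

```bash
python3 -m handwheel '[[[1,-0.05,-0.3,0,0],[1,-0.12,-0.66,0,0],[1,-0.12,-0.66,0,0],[1,-0.12,-0.66,0,0],[1,-0.12,-0.66,0,0],[1,-0.12,-0.66,0,0],[1,-0.12,-0.66,0,0],[1,-0.12,-0.66,0,0],[1,-0.12,-0.66,0,0],[1,-0.12,-0.66,0,0]]]' 40
python3 -m handwheel '[[[1,-0.12,-0.66,0,0],[1,-0.12,-0.66,0,0],[1,-0.12,-0.66,0,0],[1,-0.12,-0.66,0,0],[1,-0.03,-0.44,0,0],[1,0,0,-0.3,0],[1,0,0,-0.4,0],[1,0,0,0,0],[1,0,0,0,0]]]'
python3 - <<'E'
from h import *
from rig import optics
c=optics.capture("side"); t=optics.capture("top"); cv2.imwrite("pics/s5.png",np.hstack([cv2.resize(c["img"][220:350,190:320],(400,400)),cv2.resize(t["img"][180:280,300:400],(400,400))]))
E
```

```text
time_s: 11.15
eef_pos: [505.1, -132.7, 176.2]
ee_rot: [-0.001, 0.169, 0.986, 0.0]
force: [-0.2, 0.3, 0.1]
grip_width: -0.003
grip_force: 0.0
time_s: 12.05
eef_pos: [480.4, -285.0, 142.1]
ee_rot: [-0.001, 0.169, 0.986, 0.0]
force: [-0.7, -0.2, 0.8]
grip_width: 0.0
grip_force: 0.0
```

View pics/s5.png

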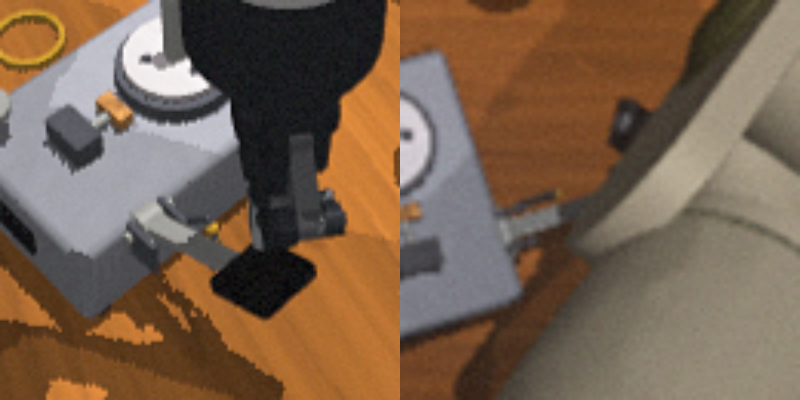

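The fingers are over the pad, with the tips about 36 mm above it. I'll press down.

```bash
python3 -m handwheel '[[[1,0,0,-0.3,0],[1,0,0,-0.3,0],[1,0,0,-0.2,0],[1,0,0,-0.2,0],[1,0,0,-0.2,0],[1,0,0,-0.2,0],[1,0,0,-0.2,0],[1,0,0,-0.2,0],[1,0,0,-0.1,0],[1,0,0,0,0]]]'
python3 -m handwheel '[[[1,0,0,-0.1,0],[1,0,0,0,0],[1,0,0,0,0]]]'
python3 -m handwheel '[[[1,0,0,-0.06,0],[1,0,0,0,0],[1,0,0,0,0]]]'
```

```text
time_s: 13.15
eef_pos: [481.3, -285.1, 47.0]
ee_rot: [0.0, 0.169, 0.986, -0.0]
force: [1.4, -2.7, 4.4]
grip_width: -0.0
grip_force: 2.4
time_s: 13.45
eef_pos: [481.3, -284.7, 42.8]
ee_rot: [0.0, 0.169, 0.986, 0.0]
force: [-0.0, 0.3, 7.3]
grip_width: -0.002
grip_force: 3.4
time_s: 13.75
eef_pos: [481.2, -284.4, 40.0]
ee_rot: [0.0, 0.169, 0.986, 0.0]
force: [-0.7, 1.5, 10.4]
grip_width: 0.004
grip_force: 4.4
```

```bash
python3 -m handwheel '[[[1,0,0,-0.06,0],[1,0,0,0,0],[1,0,0,0,0]]]'
python3 -m handwheel '[[[1,0,0,-0.06,0],[1,0,0,0,0],[1,0,0,0,0]]]'
```

```text
time_s: 14.05
eef_pos: [481.2, -284.3, 37.2]
ee_rot: [0.0, 0.168, 0.986, 0.0]
force: [0.3, 2.8, 11.5]
grip_width: 0.005
grip_force: 5.0
time_s: 14.35
eef_pos: [481.4, -284.5, 34.4]
ee_rot: [0.0, 0.168, 0.986, 0.0]
force: [-0.2, 2.6, 12.1]
grip_width: 0.004
grip_force: 5.3
```

```bash
python3 -m handwheel '[[[1,0,0,-0.04,0],[1,0,0,0,0],[1,0,0,0,0]]]'
python3 - <<'E'
from h import *
from rig import optics
c=optics.capture("side"); cv2.imwrite("pics/s6.png",cv2.resize(c["img"][150:350,150:350],(600,600)))
E
```

```text
time_s: 14.65
eef_pos: [481.6, -284.5, 33.9]
ee_rot: [0.001, 0.168, 0.986, -0.0]
force: [-3.9, 5.9, 27.0]
grip_width: -0.001
grip_force: 11.4
```

View pics/s6.png

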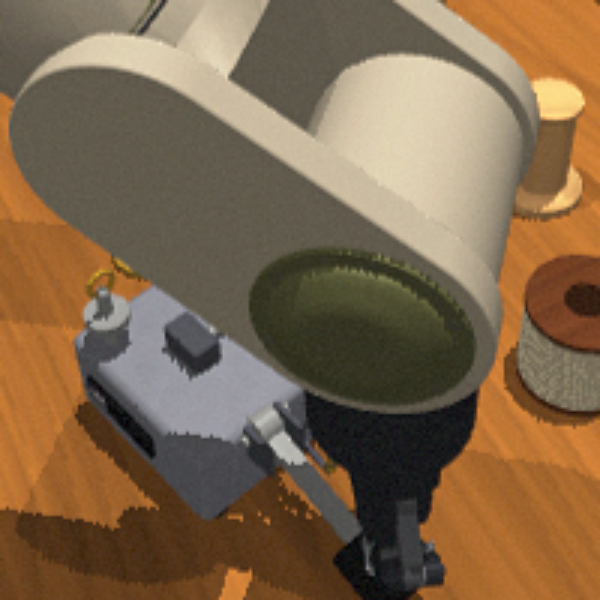

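The force jumped to 27 N at z 33.9, so the lever is on its hard stop and therefore in the third click; the picture shows it pushed below level under the fingers. I'll ease back to 10–20 N and let it hold.

```bash
python3 -m handwheel '[[[1,0,0,0.015,0],[1,0,0,0,0],[1,0,0,0,0],[1,0,0,0,0],[1,0,0,0,0],[1,0,0,0,0],[1,0,0,0,0]]]'
```

```text
time_s: 15.4
eef_pos: [481.5, -284.5, 34.1]
ee_rot: [0.001, 0.168, 0.986, 0.0]
force: [-3.1, 4.7, 20.9]
grip_width: 0.002
grip_force: 9.0
```

```bash
python3 -m handwheel '[[[1,0,0,0.01,0],[1,0,0,0,0],[1,0,0,0,0],[1,0,0,0,0],[1,0,0,0,0],[1,0,0,0,0]]]'
python3 - <<'E'
from h import *
from rig import ctrl,optics
t=optics.capture("top"); d=pickle.load(open("d0.pkl","rb"))["top"]
x0,y0,x1,y1=150,172,214,234
im=t["img"][y0:y1,x0:x1]; m=im[...,2]<130
for b in blobs(m,(x0,y0))[:3]:
    (u,v),r=cv2.minEnclosingCircle(b); print(u,v,r,ray(t,(u,v),40),cv2.contourArea(b))
print(ctrl.sense()["force"])
print(ctrl.finish_job())
E
```

```text
time_s: 16.0
eef_pos: [481.5, -284.5, 34.2]
ee_rot: [0.0, 0.168, 0.986, 0.0]
force: [-2.0, 3.8, 17.8]
grip_width: 0.001
grip_force: 7.5
181.94117736816406 202.94117736816406 12.124740600585938 [557.70312719 178.22210014  40.        ] 353.0
182.0 202.0 43.139408111572266 [560.2617669  178.10793931  40.        ] 156.5
[-2.23684724  3.63039988 17.12005039]
the job is handed in; nothing more can be done
None
```

The job is handed in: the bobbin stands upright and let go in the middle of the tray, and the fingers are holding the brake lever down in its third click, against the stop, with about 17 N (the hand-in call gave no verdict).

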